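Unstack the gate parts into their trays

TASK

Take apart the crosswise stack of four wooden bars and lay each bar flat inside the shallow tray whose dark silhouette has the same shape; either end may go either way round. Keep the bars face up, do not let any tumble, and leave the glue bottle and the mug standing where they are.

Things in the scene. Friction and masses are not known exactly. Their poses are not given: they have to be found in the camera images.
- part_square: Loose flat bar of pale wood with plain square-cut ends: 160 long (x) by 32 wide (y) by 26 mm thick (z), about 90 g. Origin at the centre of its underside, z up; its two ends are alike. At the start in the lower layer of the stack, on an 18 mm dark board, parallel to and 80 mm from the other lower bar; its middle is free to grasp across the width.
- part_round: Loose flat bar of pale wood with both ends fully rounded (16 mm radius): 130 long (x) by 32 wide (y) by 26 mm thick (z), about 90 g. Origin at the centre of its underside, z up; its two ends are alike. At the start in the upper layer of the stack, across the two lower bars, parallel to and 80 mm from the other upper bar; its middle is free to grasp across the width.
- part_pointed: Loose flat bar of pale wood with both ends cut to a 90 degree point: 150 long (x) by 32 wide (y) by 26 mm thick (z), about 90 g. Origin at the centre of its underside, z up; its two ends are alike. At the start in the upper layer of the stack, across the two lower bars, parallel to and 80 mm from the other upper bar; its middle is free to grasp across the width.
- part_notched: Loose flat bar of pale wood with a square notch (14 mm wide, 12 mm deep) in both ends: 140 long (x) by 32 wide (y) by 26 mm thick (z), about 90 g. Origin at the centre of its underside, z up; its two ends are alike. At the start in the lower layer of the stack, on an 18 mm dark board, parallel to and 80 mm from the other lower bar; its middle is free to grasp across the width.
- tray_square: Fixed shallow tray; on its floor the dark full-size silhouette of the square bar (plain square-cut ends): outside 196 (x) by 68 mm (y), recess 180 by 52 mm. Origin at the centre of its underside on the table, z up, x along its length. The floor's top is 6 mm above the origin, the rim's top 12 mm, so a bar lying in it has its top at 32 mm.
- tray_round: Fixed shallow tray; on its floor the dark full-size silhouette of the round bar (both ends fully rounded): outside 166 (x) by 68 mm (y), recess 150 by 52 mm. Origin at the centre of its underside on the table, z up, x along its length. The floor's top is 6 mm above the origin, the rim's top 12 mm, so a bar lying in it has its top at 32 mm.
- tray_pointed: Fixed shallow tray; on its floor the dark full-size silhouette of the pointed bar (both ends cut to a 90 degree point): outside 186 (x) by 68 mm (y), recess 170 by 52 mm. Origin at the centre of its underside on the table, z up, x along its length. The floor's top is 6 mm above the origin, the rim's top 12 mm, so a bar lying in it has its top at 32 mm.
- tray_notched: Fixed shallow tray; on its floor the dark full-size silhouette of the notched bar (a square notch): outside 176 (x) by 68 mm (y), recess 160 by 52 mm. Origin at the centre of its underside on the table, z up, x along its length. The floor's top is 6 mm above the origin, the rim's top 12 mm, so a bar lying in it has its top at 32 mm.
- glue_bottle: Bystander: white glue bottle, 60 mm diameter, 170 mm tall, standing loose towards the fence. Origin at the centre of its underside, z up.
- mug: Bystander: white mug, 80 mm diameter, 90 mm tall, handle at its +y, standing loose towards the fence. Origin at the centre of its underside, z up.
Things that resemble listed ones, but are neither listed nor needed, are in the scene too. What is shaped like the part_round but orange or purple is not meant.

How it is judged (in metres and radians):
At the end, for the whole second after the job is handed in: Every bar lies flat and still on the floor of the tray with its own silhouette: centre within 15 mm of the tray's centre, underside 3 to 9 mm above the tray's underside, along the tray within 0.25 rad (either way round), tilted less than 0.1 rad (horizontal distance between part_square and tray_square below 0.015 m and z of part_square in the frame of tray_square between 0.003 and 0.009 m and angle between the x axis of part_square and the x axis of tray_square, either way round below 0.25 rad and angle between each of part_square, part_round, part_pointed, part_notched's own z axis and vertical below 0.1 rad and linear speed of each of part_square, part_round, part_pointed, part_notched below 0.02 m/s and horizontal distance between part_round and tray_round below 0.015 m and z of part_round in the frame of tray_round between 0.003 and 0.009 m and angle between the x axis of part_round and the x axis of tray_round, either way round below 0.25 rad and horizontal distance between part_pointed and tray_pointed below 0.015 m and z of part_pointed in the frame of tray_pointed between 0.003 and 0.009 m and angle between the x axis of part_pointed and the x axis of tray_pointed, either way round below 0.25 rad and horizontal distance between part_notched and tray_notched below 0.015 m and z of part_notched in the frame of tray_notched between 0.003 and 0.009 m and angle between the x axis of part_notched and the x axis of tray_notched, either way round below 0.25 rad); the robot touches nothing.
It fails at once if a wooden part is tipped on edge or over (more than 60 degrees) (angle between any of part_square, part_round, part_pointed, part_notched's own z axis and vertical above 1.05 rad).
It fails at once if the glue bottle or the mug is shifted by more than 25 mm or knocked over (distance of any of glue_bottle, mug from where it was at the start of the episode above 0.025 m or angle between any of glue_bottle, mug's own z axis and vertical above 0.5 rad).
It also fails if it takes over 102 s, if anything falls off the work surface, if the arm or the gripper's body presses on something with over 40 N, if the wrist force passes 120 N, or if a joint passes its speed limit or range.

ROBOT

A 6-joint arm with a two-finger parallel gripper is mounted at the origin on the work surface. World frame = base frame: x ahead of the robot, y to its left, z up, the work surface at z = 0. Lengths are in m, angles in degrees, forces in N, time in s.
With the tool pointing down it reaches from about 0.25 to 0.725 m from the base axis. Payload 9.7 kg.
Tool frame: the origin (TCP) lies on the mounting face of the last link; the fingertips stand 173 mm ahead of it and the grasp point (between the pads) lies 155 mm ahead of it; z points along the fingers, y is the line along which they close (so a half turn about z gives the same grasp; the last joint's range is limited). The gripper opens to 85 mm and grips with 20 to 120 N. Pads are 22 mm wide; open, the fingers measure 114 mm over their backs; the gripper's body (76 mm by 85 mm) begins 54 mm behind the grasp point. The pads swing forward as they close: fully open they stand 13 mm farther back than shut.
Start: joints at [-69.844, 4.979, 10.078, 95.1, 0, 90], TCP at [0.19, -0.516, 0.405] pointing down, gripper open.
Joint ranges: [-179.16, 179.16], [-48.56, 103.87], [-65.8, 70.77], [-126.05, 130.52], [-82.76, 87.17], [-180, 180]. Speed limits (degrees/s): [127.2, 127.2, 147.25, 180, 180, 180].

INTERFACE

Orientations are given as [roll, pitch, yaw] about the fixed x, y, z axes, in that order (R = Rz(yaw) Ry(pitch) Rx(roll)).
In Python, from workcell import bot, camera, camera_model, outline_of, pinpoint gives the robot as it stands.
- The arm moves only by the tool move_arm, never from a script. Its arguments are lists of equal length, an entry for each row: "jaw": the closure, from 0 (fully open) to 1 (shut); "delta_pos": the shift along the world's x, y, z in m, a list of three; "yaw": the turn about the world's z in rad. In form: {"jaw": [jaw, ...], "delta_pos": [[dx, dy, dz], ...], "yaw": [yaw, ...]}. A call has 1 to 10 rows; each row shifts and turns the commanded pose from where the row before left it; what a row does not reach is not made up. A row lasts 1/12 s, in which the tool goes at most 41.7 mm and 7.16 degrees, less where a joint would pass 70% of its speed; a pose out of reach is approached as far as the arm can. A call with a gripper value outside its range is refused whole. The fingers move at their own pace and stop on an object; "force" is the grip in N (left out, the last holds). Time passes only in rows, so rows that do not move let the fingers close. It gives the time, the measured TCP pose, the force, the opening and the grip force at its end, in the units of the state.
- bot.get_obs(): the state, without advancing time (a new reading comes with each control period).
- camera(name): name is "scene" or "top" or "wrist"; returns the picture (480x640x3 uint8, red, green, blue); there is no depth.
- camera_model(name): a dict with "fx", "fy", "cx", "cy" (pixels), "R" (3x3) and "t" (3): a world point X has camera coordinates R X + t. Camera axes: x right, y down, z forward; pixel columns grow to the right and rows downward; lengths in m; the calibration is good to about 2 mm. The wrist camera is an equidistant fisheye: a pixel r from the principal point sees the ray r / f radians off the axis. A picture is of the moment at which its call begins: read the wrist's pose just before it. camera_model takes no time and is no camera call; for the wrist camera it gives the pose at the moment of the call.
- bot.job_done(): hands the job in; it is judged then, once.
Trained networks look in the newest picture that a camera, given by its name, has taken for a name from the list of things; names that differ only in an ending like _2 or _b are one class to them, and where a whole thing is asked for, a point or a joint stands for the part that bears it (a point fixed in the world has none). Each returns a list of dicts, best first, with "confidence" (0 to 1); they miss things now and then, are a little off and sometimes report something else, mostly with a low value. They report only what shows in the picture. A call takes as long as a camera call. They do not tell look-alikes from the thing itself.
- outline_of(camera, thing): "mask" (480x640 bool, what is visible of it) and "xy" ([column, row] in pixels, amid what is visible of it).
- pinpoint(camera, thing): "xy" ([column, row] in pixels: a listed point, or the origin of a listed thing).
The state is a dict: "time": time; "q": joint angles; "qd": joint speeds; "joint_efforts": joint torques, N m; "ee_pos": TCP position; "tcp_rot": TCP orientation; "wrist_force": force on the tool from outside, world axes, zero at the start; "torque": the same for the moment, N m; "opening": finger opening in m; "grasp_force": force on a finger pad.
Only numpy, scipy, OpenCV 4.12 (cv2) and the standard library are available. Lean on these libraries where they do the work, as an engineer would, in place of code of your own. Each camera call takes 0.05 s, during which the arm holds its last target. There are 200 camera calls.

## Working session

There is one attempt and no reset: what is moved stays moved. The work goes in short steps, Python scripts to look and compute and a tool call to move; the robot and the scene stay as the last step left them, time stands still between calls to the robot, and variables do not carry over. Pictures are saved under pics/ and viewed, at most 14 in all, crops included, and the job is handed in when it is done.

Besides the shell and the picture viewer there is one more tool, called after ">>>" as name(argument=value, ...), one argument or row to a line, values as JSON. move_arm: Moves the arm, as the interface text tells. Its arguments: {"type":"object","properties":{"jaw":{"type":"array"},"delta_pos":{"type":"array"},"yaw":{"type":"array"},"force":{"type":"number"}},"required":["jaw","delta_pos","yaw"]}

```bash
mkdir -p pics; ls
python3 - <<'E'
from workcell import bot,camera,camera_model
import cv2
for n in("top","scene"):
    cv2.imwrite(f"pics/{n}0.png",camera(n)[:,:,::-1]); m=camera_model(n);print(n,m)
print(bot.get_obs())
E
```

```text
pics
top {'fx': 553.590037404336, 'fy': 553.590037404336, 'cx': 326.26050169955914, 'cy': 235.87118209808136, 'R': array([[ 8.48667083e-03, -9.99963948e-01,  2.79688546e-04],
       [-9.89067486e-01, -8.43537063e-03, -1.47222121e-01],
       [ 1.47219173e-01,  9.72794836e-04, -9.89103417e-01]]), 't': array([-0.01881859,  0.51534891,  1.0967593 ])}
scene {'fx': 453.2722622783072, 'fy': 453.2722622783072, 'cx': 316.7186673701514, 'cy': 246.1942883566308, 'R': array([[-0.6560256 ,  0.75473742, -0.00135821],
       [ 0.54682901,  0.47406756, -0.69009998],
       [-0.5202004 , -0.45346597, -0.72371277]]), 't': array([ 0.35441895, -0.22613847,  1.15016441])}
{'time': 0.1, 'q': array([-6.98456241e+01,  5.00803436e+00,  1.00396021e+01,  9.50996389e+01,
        4.48605394e-04,  9.00004770e+01]), 'qd': array([-0.07633012, -0.00447575,  0.10974669, -0.0237147 , -0.00222104,
       -0.04880672]), 'joint_efforts': array([-6.02028613e-04, -5.21561980e+01,  4.65652657e+01,  1.59312773e-02,
       -3.73965946e-06, -4.30773412e-05]), 'ee_pos': array([ 0.18950494, -0.51632518,  0.40405847]), 'tcp_rot': array([-1.79931929e+02, -4.48038346e-04,  2.01538984e+01]), 'wrist_force': array([-0.09133758, -0.57418063, -0.64007288]), 'torque': array([ 0.01268478,  0.04319855, -0.01374826]), 'grasp_force': 0.0, 'opening': 0.08524513707067102}
```

View pics/top0.png

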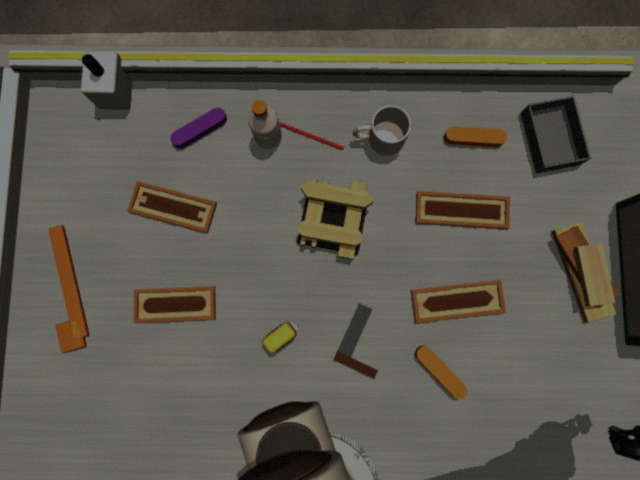

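View pics/scene0.png

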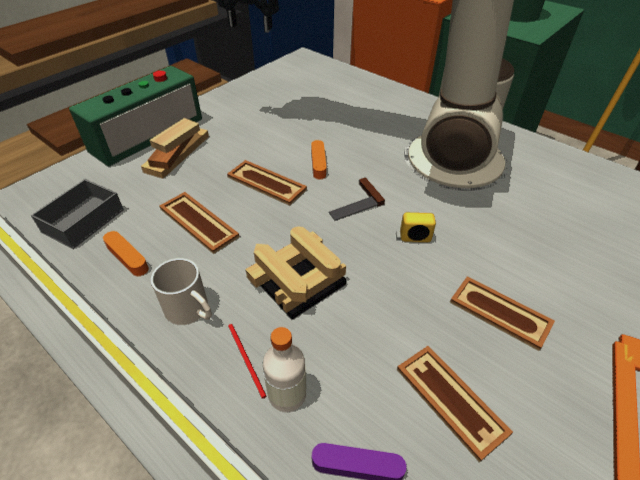

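The top view shows four trays: notched (172,207), round (175,305), square (462,210) and pointed (458,302). In the stack, the upper bars are pointed (337,194) and round (330,232). The lower bars run vertically near columns 316 and 353. The mug is at (388,130) and the bottle at (263,122).

```bash
cat > h.py <<'E'
import numpy as np,cv2
from workcell import *
def ray(n,px):
    m=camera_model(n);R,t=m["R"],m["t"]
    px=np.atleast_2d(px).astype(float)
    d=np.c_[(px[:,0]-m["cx"])/m["fx"],(px[:,1]-m["cy"])/m["fy"],np.ones(len(px))]
    return -R.T@t,d@R
def onz(n,px,z):
    c,d=ray(n,px);return (c+d*((z-c[2])/d[:,2])[:,None])[:,:2]
def rect(n,mask,z):
    p=onz(n,np.argwhere(mask)[:,::-1],z).astype(np.float32)*1000
    c,(w,h),a=cv2.minAreaRect(p)
    if h>w:w,h,a=h,w,a+90
    return np.round(c),round(w),round(h),round((a+90)%180-90,1)
E
python3 - <<'E'
from h import *
camera("top")
Z=dict(square=.031,round=.057+.0,pointed=.057,notched=.031)
for k in Z:
    for th,z in(("tray_"+k,.012),("part_"+k,{'square':.044,'notched':.044}.get(k,.070))):
        for r in outline_of("top",th)[:2]: print(th,round(r["confidence"],2),np.round(r["xy"]),rect("top",r["mask"],z))
        for r in pinpoint("top",th)[:2]: print("   pin",round(r["confidence"],2),np.round(r["xy"]),onz("top",r["xy"],z-(.012 if "tray" in th else .026))*1000)
im=camera("top")
c=im[165:270,280:390];cv2.imwrite("pics/st.png",cv2.resize(c,None,fx=5,fy=5,interpolation=cv2.INTER_CUBIC)[:,:,::-1])
E
```

```text
tray_square 0.6 [463. 208.] (array([ 580., -302.]), 196, 72, 86.7)
   pin 0.89 [460. 206.] [[ 587.48748343 -299.41562164]]
part_square 0.9 [352. 216.] (array([550., -67.]), 162, 35, -9.3)
   pin 0.95 [355. 222.] [[548.16498063 -74.3636521 ]]
tray_round 0.77 [174. 306.] (array([376., 298.]), 168, 70, -88.3)
   pin 0.56 [173. 307.] [[368.88732437 303.49158237]]
part_round 0.79 [439. 374.] (array([ 250., -236.]), 127, 32, 43.2)
part_round 0.58 [198. 127.] (array([733., 250.]), 123, 42, -58.2)
   pin 0.88 [331. 232.] [[521.86157839 -23.6447537 ]]
   pin 0.81 [202. 130.] [[736.62058157 248.47326156]]
tray_pointed 0.57 [455. 303.] (array([ 387., -288.]), 187, 69, -82.3)
tray_pointed 0.44 [313. 214.] (array([569.,  12.]), 149, 35, -10.9)
   pin 0.84 [456. 301.] [[ 386.71499183 -286.69439567]]
part_pointed 0.9 [336. 195.] (array([595., -36.]), 145, 39, 79.7)
   pin 0.69 [338. 198.] [[593.28329664 -37.13506138]]
tray_notched 0.68 [175. 202.] (array([580., 312.]), 181, 71, 75.4)
   pin 0.98 [177. 206.] [[581.88041168 305.87375028]]
   pin 0.38 [454. 302.] [[ 383.36940395 -282.65078256]]
part_notched 0.7 [314. 213.] (array([563.,  11.]), 145, 33, -11.0)
   pin 0.61 [316. 214.] [[564.07572615   8.14074589]]
```

View pics/st.png

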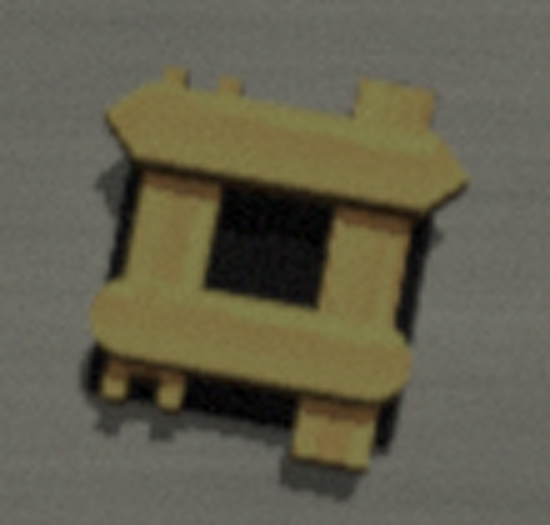

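Run:
```python
from h import *
im=camera("top").astype(int)
S=im.sum(2)
for k,(x,y) in dict(square=(462,210),round=(174,304),pointed=(458,301),notched=(172,207)).items():
    m=np.zeros((480,640),bool); sl=np.s_[y-28:y+28,x-50:x+50]
    m[sl]=(S[sl]<150)&(im[sl][...,0]-im[sl][...,2]>15)
    n,l,st,c=cv2.connectedComponentsWithStats(m.astype(np.uint8)); i=1+np.argmax(st[1:,4])
    print("sil",k,c[i],rect("top",l==i,.006))
def seg(a,b,z):
    p=onz("top",np.array([a,b])/5+[280,165],z)*1000;d=p[1]-p[0]
    return p.mean(0).round(1),np.linalg.norm(d).round(),np.degrees(np.arctan2(d[1],d[0])).round(1)
print("pointed",seg((108,115),(468,183),.070))
print("round",seg((92,308),(412,355),.070))
print("square",seg((395,82),(336,432),.044))
print("notched",seg((203,76),(140,375),.044))
```

```text
sil square [462.26213592 209.6776699 ] (array([ 579., -302.]), 158, 30, 86.7)
sil round [174.22641509 304.07311321] (array([375., 299.]), 126, 30, -86.8)
sil pointed [457.825054  300.8650108] (array([ 386., -289.]), 142, 30, -83.2)
sil notched [171.85116851 206.64083641] (array([580., 314.]), 137, 30, 75.4)
pointed (array([594.6, -36.5]), np.float64(148.0), np.float64(-100.4))
round (array([520. , -22.6]), np.float64(129.0), np.float64(-98.0))
square (array([556.1, -69.2]), np.float64(148.0), np.float64(170.7))
notched (array([568.4,  10.5]), np.float64(128.0), np.float64(169.0))
```

>>> move_arm(
  jaw=[0.25,0.25,0.25,0.25,0.25,0.25,0.25,0.25,0.25,0.25],
  delta_pos=[
    [0.02,0.024,-0.005],
    [0.02,0.024,-0.005],
    [0.02,0.024,-0.005],
    [0.02,0.024,-0.005],
    [0.02,0.024,-0.005],
    [0.02,0.024,-0.005],
    [0.02,0.024,-0.005],
    [0.02,0.024,-0.005],
    [0.02,0.024,-0.005],
    [0.02,0.024,-0.005],
  ],
  yaw=[0.052,0.052,0.052,0.052,0.052,0.052,0.052,0.052,0.052,0.052],
  force=60,
)

```text
time: 1.88
ee_pos: [0.3902, -0.2749, 0.3547]
tcp_rot: [180.0, -0.0, 50.1]
wrist_force: [-0.2, -0.0, 0.1]
opening: 0.064
grasp_force: 0.0
```

>>> move_arm(
  jaw=[0.25,0.25,0.25,0.25,0.25,0.25,0.25,0.25,0.25,0.25],
  delta_pos=[
    [0.02,0.024,-0.005],
    [0.02,0.024,-0.005],
    [0.02,0.024,-0.005],
    [0.02,0.024,-0.005],
    [0.02,0.024,-0.005],
    [0.02,0.024,-0.005],
    [0.02,0.024,-0.005],
    [0.02,0.024,-0.005],
    [0.02,0.024,-0.005],
    [0.02,0.024,-0.005],
  ],
  yaw=[0.052,0.052,0.052,0.052,0.052,0.052,0.052,0.052,0.052,0.052],
)

```text
time: 2.72
ee_pos: [0.5903, -0.0349, 0.3045]
tcp_rot: [180.0, -0.0, 79.9]
wrist_force: [-0.4, -0.4, -0.2]
opening: 0.0637
grasp_force: 0.0
```

Run:
```python
from h import *
m=camera_model("wrist");im=camera("wrist").copy()
def proj(p):
    c=m["R"]@np.array(p)+m["t"];r=np.hypot(c[0],c[1]);th=np.arctan2(r,c[2]);return int(m["cx"]+m["fx"]*th*c[0]/r),int(m["cy"]+m["fy"]*th*c[1]/r)
def line(x,y,a,L,z,W=.016):
    d=np.array([np.cos(np.radians(a)),np.sin(np.radians(a))])*L/2;nn=np.array([-d[1],d[0]])/np.linalg.norm(d)*W
    c=np.array([x,y]);P=[proj([*(c+s*d+q*nn),z]) for s,q in((1,1),(1,-1),(-1,-1),(-1,1))]
    cv2.polylines(im,[np.array(P)],True,(255,0,0),1)
line(.5946,-.0365,79.7,.15,.070);line(.521,-.0226,81,.13,.070)
line(.552,-.0685,-9.7,.16,.044);line(.5645,.0095,-10.5,.14,.044)
cv2.imwrite("pics/w0.png",im[:,:,::-1]);print(bot.get_obs()["ee_pos"])
```

```text
[ 0.59259848 -0.03153914  0.302681  ]
```

View pics/w0.png

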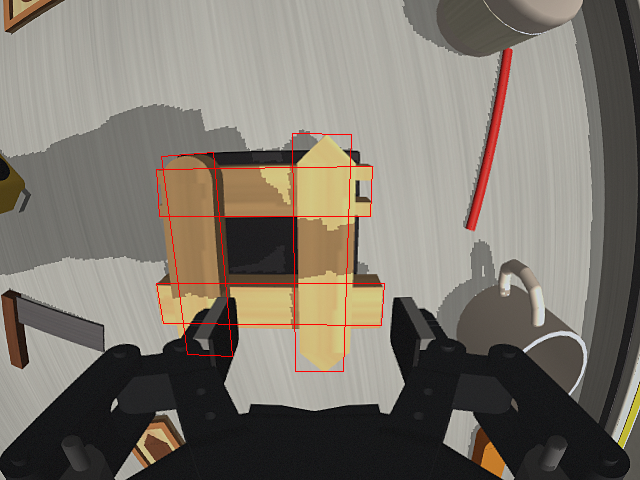

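The wrist view confirms the stack poses to a few millimetres, with the pointed bar at column 325 between the fingers.

>>> move_arm(
  jaw=[0.25,0.25,0.25,0.25,0.25,0.25,0.25,1,1,1],
  delta_pos=[
    [0.005,0,0],
    [0,0,-0.02],
    [0,0,-0.02],
    [0,0,-0.02],
    [0,0,-0.01],
    [0,0,-0.009],
    [0,0,0],
    [0,0,0],
    [0,0,0],
    [0,0,0],
  ],
  yaw=[0,0,0,0,0,0,0,0,0,0],
)

```text
time: 3.6
ee_pos: [0.5949, -0.0364, 0.2275]
tcp_rot: [179.9, -0.0, 79.7]
wrist_force: [0.6, -0.7, 1.7]
opening: 0.0302
grasp_force: 59.6
```

>>> move_arm(
  jaw=[1,1,1,1],
  delta_pos=[
    [0,0,0],
    [0,0,0],
    [0,0,0],
    [0,0,0],
  ],
  yaw=[0,0,0,0],
)

```text
time: 3.93
ee_pos: [0.5949, -0.0364, 0.2274]
tcp_rot: [179.9, -0.0, 79.7]
wrist_force: [0.1, 0.1, 6.5]
opening: 0.0305
grasp_force: 60.4
```

>>> move_arm(
  jaw=[1,1,1,1,1,1],
  delta_pos=[
    [0,0,0.008],
    [0,0,0.012],
    [0,0,0.02],
    [0,0,0.02],
    [0,0,0.02],
    [0,0,0],
  ],
  yaw=[0,0,0,0,0,0],
)

```text
time: 4.43
ee_pos: [0.5951, -0.0364, 0.3113]
tcp_rot: [179.6, -0.0, 79.7]
wrist_force: [0.9, -0.4, 0.4]
opening: 0.0304
grasp_force: 59.5
```

>>> move_arm(
  jaw=[1,1,1,1,1,1,1,1,1,1],
  delta_pos=[
    [-0.0209,-0.0253,0],
    [-0.0209,-0.0253,0],
    [-0.0209,-0.0253,0],
    [-0.0209,-0.0253,0],
    [-0.0209,-0.0253,0],
    [-0.0209,-0.0253,0],
    [-0.0209,-0.0253,0],
    [-0.0209,-0.0253,0],
    [-0.0209,-0.0253,0],
    [-0.0209,-0.0253,0],
  ],
  yaw=[0.03,0.03,0.03,0.03,0.03,0.03,0.03,0.03,0.03,0.03],
)

```text
time: 5.27
ee_pos: [0.3842, -0.2902, 0.306]
tcp_rot: [180.0, 0.0, 97.0]
wrist_force: [1.4, -0.4, -0.7]
opening: 0.0307
grasp_force: 59.7
```

>>> move_arm(
  jaw=[1,1,1,1,1,1,1,1],
  delta_pos=[
    [0,0,0],
    [0,0,0],
    [0,0,-0.02],
    [0,0,-0.025],
    [0,0,-0.025],
    [0,0,-0.02],
    [0,0,0],
    [0,0,0],
  ],
  yaw=[0,0,0,0,0,0,0,0],
)

```text
time: 5.93
ee_pos: [0.3858, -0.2885, 0.2153]
tcp_rot: [-179.9, -0.1, 97.0]
wrist_force: [-0.0, 0.0, -0.1]
opening: 0.0308
grasp_force: 59.7
```

Run:
```python
from h import *
cv2.imwrite("pics/w1.png",camera("wrist")[:,:,::-1])
```

```text
(no output)
```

View pics/w1.png

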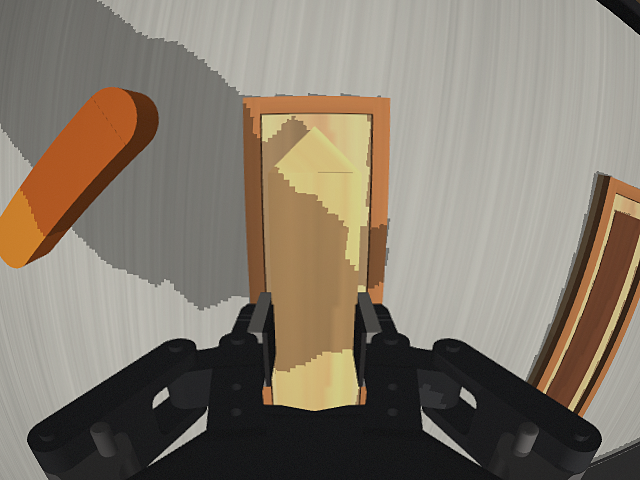

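The pointed bar (tip at 315,128) sits centred over its tray and parallel to it, so I'll lower it and release.

>>> move_arm(
  jaw=[1,1,1,1,1,0.4,0.4,0.4,0.4],
  delta_pos=[
    [0,0,-0.01],
    [0,0,-0.008],
    [0,0,-0.008],
    [0,0,0],
    [0,0,0],
    [0,0,0],
    [0,0,0],
    [0,0,0],
    [0,0,0],
  ],
  yaw=[0,0,0,0,0,0,0,0,0],
)

```text
time: 6.73
ee_pos: [0.3855, -0.2893, 0.1898]
tcp_rot: [180.0, 0.0, 96.9]
wrist_force: [-0.4, -0.7, -0.5]
opening: 0.0512
grasp_force: 0.0
```

>>> move_arm(
  jaw=[0.3,0.25,0.25,0.25,0.25,0.25],
  delta_pos=[
    [0,0,0.01],
    [0,0,0.016],
    [0,0,0.03],
    [0,0,0.03],
    [0,0,0.03],
    [0,0,0],
  ],
  yaw=[0,0,0,0,0,0],
)

```text
time: 7.23
ee_pos: [0.3862, -0.2898, 0.3125]
tcp_rot: [179.6, 0.3, 96.9]
wrist_force: [-0.3, -0.1, 1.2]
opening: 0.0642
grasp_force: 0.0
```

>>> move_arm(
  jaw=[0.25,0.25,0.25,0.25,0.25,0.25,0.25,0.25,0.25,0.25],
  delta_pos=[
    [0.0135,0.0267,0],
    [0.0135,0.0267,0],
    [0.0135,0.0267,0],
    [0.0135,0.0267,0],
    [0.0135,0.0267,0],
    [0.0135,0.0267,0],
    [0.0135,0.0267,0],
    [0.0135,0.0267,0],
    [0.0135,0.0267,0],
    [0.0135,0.0267,0],
  ],
  yaw=[-0.03,-0.03,-0.03,-0.03,-0.03,-0.03,-0.03,-0.03,-0.03,-0.03],
)

```text
time: 8.07
ee_pos: [0.5209, -0.0208, 0.3064]
tcp_rot: [180.0, -0.0, 79.7]
wrist_force: [0.3, -0.3, 0.3]
opening: 0.0641
grasp_force: 0.0
```

>>> move_arm(
  jaw=[0.25,0.25,0.25,0.25,0.25,0.25,0.25,1,1,1],
  delta_pos=[
    [0,0,0],
    [0,0,0],
    [0,0,-0.02],
    [0,0,-0.025],
    [0,0,-0.02],
    [0,0,-0.015],
    [0,0,0],
    [0,0,0],
    [0,0,0],
    [0,0,0],
  ],
  yaw=[0,0,0,0,0,0,0,0,0,0],
)

```text
time: 8.9
ee_pos: [0.5209, -0.0227, 0.2277]
tcp_rot: [179.9, -0.0, 79.7]
wrist_force: [1.6, -0.5, 1.6]
opening: 0.0309
grasp_force: 59.4
```

>>> move_arm(
  jaw=[1,1,1],
  delta_pos=[
    [0,0,0],
    [0,0,0],
    [0,0,0],
  ],
  yaw=[0,0,0],
)

```text
time: 9.15
ee_pos: [0.521, -0.0225, 0.2276]
tcp_rot: [179.8, 0.0, 79.7]
wrist_force: [-1.4, -1.7, 6.5]
opening: 0.0308
grasp_force: 60.2
```

>>> move_arm(
  jaw=[1,1,1,1,1,1],
  delta_pos=[
    [0,0,0.008],
    [0,0,0.012],
    [0,0,0.02],
    [0,0,0.02],
    [0,0,0.02],
    [0,0,0],
  ],
  yaw=[0,0,0,0,0,0],
)

```text
time: 9.65
ee_pos: [0.5212, -0.0223, 0.3111]
tcp_rot: [179.6, -0.1, 79.7]
wrist_force: [1.2, 0.4, 0.4]
opening: 0.0307
grasp_force: 59.5
```

>>> move_arm(
  jaw=[1,1,1,1,1,1,1,1,1,1],
  delta_pos=[
    [-0.0146,0.0321,0],
    [-0.0146,0.0321,0],
    [-0.0146,0.0321,0],
    [-0.0146,0.0321,0],
    [-0.0146,0.0321,0],
    [-0.0146,0.0321,0],
    [-0.0146,0.0321,0],
    [-0.0146,0.0321,0],
    [-0.0146,0.0321,0],
    [-0.0146,0.0321,0],
  ],
  yaw=[0.022,0.022,0.022,0.022,0.022,0.022,0.022,0.022,0.022,0.022],
)

```text
time: 10.48
ee_pos: [0.3734, 0.3001, 0.3063]
tcp_rot: [180.0, -0.0, 92.4]
wrist_force: [0.8, 0.2, -0.8]
opening: 0.0304
grasp_force: 59.6
```

>>> move_arm(
  jaw=[1,1,1,1,1,1,1,1],
  delta_pos=[
    [0,0,0],
    [0,0,0],
    [0,0,-0.02],
    [0,0,-0.025],
    [0,0,-0.025],
    [0,0,-0.02],
    [0,0,0],
    [0,0,0],
  ],
  yaw=[0,0,0,0,0,0,0,0],
)

```text
time: 11.15
ee_pos: [0.3747, 0.2977, 0.2155]
tcp_rot: [-179.9, 0.1, 92.3]
wrist_force: [0.0, 0.6, 0.4]
opening: 0.0305
grasp_force: 59.6
```

Run:
```python
from h import *
cv2.imwrite("pics/w2.png",camera("wrist")[:,:,::-1])
```

```text
(no output)
```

View pics/w2.png

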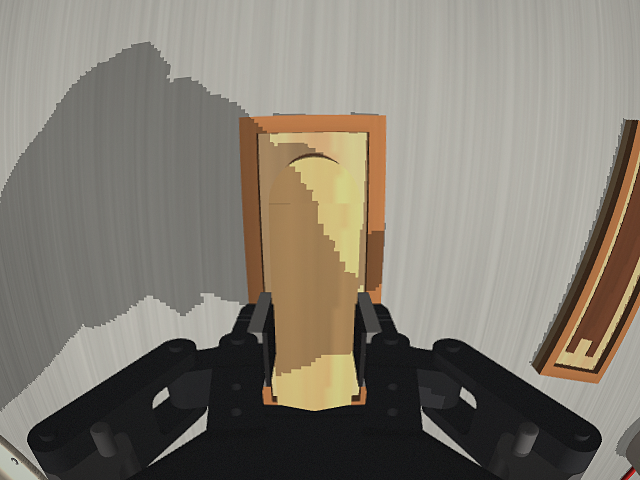

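The round bar is centred over its tray, with its end at about (315,155) and only a sliver of silhouette showing. Lower and release.

>>> move_arm(
  jaw=[1,1,1,1,1,0.4,0.4,0.4,0.4],
  delta_pos=[
    [0,0,-0.01],
    [0,0,-0.008],
    [0,0,-0.008],
    [0,0,0],
    [0,0,0],
    [0,0,0],
    [0,0,0],
    [0,0,0],
    [0,0,0],
  ],
  yaw=[0,0,0,0,0,0,0,0,0],
)

```text
time: 11.95
ee_pos: [0.3745, 0.2987, 0.1898]
tcp_rot: [180.0, -0.0, 92.4]
wrist_force: [-0.0, 1.0, -0.3]
opening: 0.0512
grasp_force: 0.0
```

>>> move_arm(
  jaw=[0.3,0.25,0.25,0.25,0.25,0.25],
  delta_pos=[
    [0,0,0.01],
    [0,0,0.016],
    [0,0,0.03],
    [0,0,0.03],
    [0,0,0.03],
    [0,0,0],
  ],
  yaw=[0,0,0,0,0,0],
)

```text
time: 12.45
ee_pos: [0.3751, 0.2992, 0.3125]
tcp_rot: [179.6, -0.3, 92.4]
wrist_force: [0.6, 0.3, 1.0]
opening: 0.0639
grasp_force: 0.0
```

>>> move_arm(
  jaw=[0.25,0.25,0.25,0.25,0.25,0.25,0.25,0.25],
  delta_pos=[
    [0.0118,-0.0181,0],
    [0.0118,-0.0181,0],
    [0.0118,-0.0181,0],
    [0.0118,-0.0181,0],
    [0.0118,-0.0181,0],
    [0.0118,-0.0181,0],
    [0.0118,-0.0181,0],
    [0.0118,-0.0181,0],
  ],
  yaw=[-0.112,-0.112,-0.112,-0.112,-0.112,-0.112,-0.112,-0.112],
)

```text
time: 13.12
ee_pos: [0.4693, 0.1529, 0.3064]
tcp_rot: [180.0, -0.0, 40.7]
wrist_force: [0.0, 0.2, 0.4]
opening: 0.0643
grasp_force: 0.0
```

>>> move_arm(
  jaw=[0.25,0.25,0.25,0.25,0.25,0.25,0.25,0.25,0.25,0.25],
  delta_pos=[
    [0.0118,-0.0181,0],
    [0.0118,-0.0181,0],
    [0.0118,-0.0181,0],
    [0.0118,-0.0181,0],
    [0.0118,-0.0181,0],
    [0.0118,-0.0181,0],
    [0.0118,-0.0181,0],
    [0.0118,-0.0181,0],
    [0,0,0],
    [0,0,0],
  ],
  yaw=[-0.112,-0.112,-0.112,-0.112,-0.112,-0.112,-0.112,-0.112,0,0],
)

```text
time: 13.95
ee_pos: [0.5616, -0.0531, 0.3058]
tcp_rot: [-177.7, 0.0, -5.8]
wrist_force: [-0.1, 0.7, -0.3]
opening: 0.0644
grasp_force: 0.0
```

Run:
```python
from h import *
o=bot.get_obs();print(o["ee_pos"],o["tcp_rot"])
im=camera("top");cv2.imwrite("pics/t3.png",im[130:350,110:530][:,:,::-1])
cv2.imwrite("pics/w3.png",camera("wrist")[:,:,::-1])
```

```text
[ 0.56162282 -0.05310167  0.30575621] [-1.77714193e+02  3.73920652e-02 -5.79688940e+00]
```

View pics/w3.png

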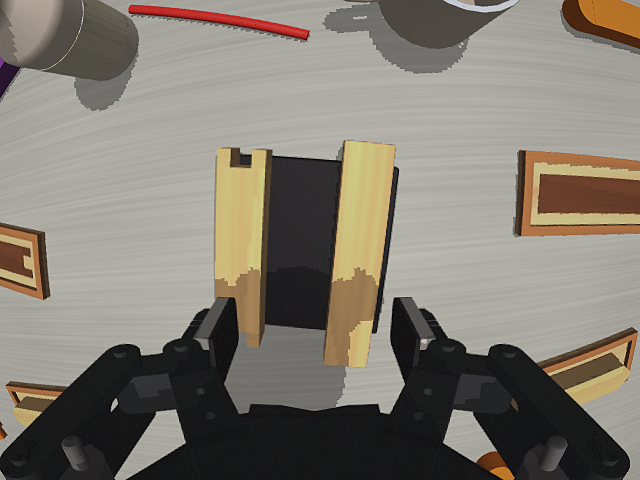

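>>> move_arm(
  jaw=[0.25,0.25,0.25],
  delta_pos=[
    [0,0,0],
    [0,0,0],
    [0,0,0],
  ],
  yaw=[0,0,0],
)

```text
time: 14.3
ee_pos: [0.5613, -0.0497, 0.3058]
tcp_rot: [-177.7, 0.0, -5.5]
wrist_force: [0.1, 0.0, 0.5]
opening: 0.0641
grasp_force: 0.0
```

Run:
```python
from h import *
o=bot.get_obs();print(o["ee_pos"],o["tcp_rot"],o["q"],o["qd"])
```

```text
[ 0.56133345 -0.04966833  0.30575818] [-1.77715252e+02  1.96625146e-02 -5.45086488e+00] [ -5.50886867   5.98544722   0.21548117  84.25201067   2.28472733
 179.94195006] [-0.21625819  0.09977483  0.00971938  0.00021743 -0.01385574  0.00042278]
```

Joint 6 reached its limit because yaw runs opposite to its angle, so I'll turn half round the other way.

>>> move_arm(
  jaw=[0.25,0.25,0.25,0.25,0.25,0.25,0.25,0.25,0.25,0.25],
  delta_pos=[
    [0,0,0],
    [0,0,0],
    [0,0,0],
    [0,0,0],
    [0,0,0],
    [0,0,0],
    [0,0,0],
    [0,0,0],
    [0,0,0],
    [0,0,0],
  ],
  yaw=[0.12,0.12,0.12,0.12,0.12,0.12,0.12,0.12,0.12,0.12],
)

```text
time: 15.13
ee_pos: [0.5614, -0.05, 0.3057]
tcp_rot: [-177.7, 0.0, 63.6]
wrist_force: [-1.1, 0.1, -0.6]
opening: 0.064
grasp_force: 0.0
```

>>> move_arm(
  jaw=[0.25,0.25,0.25,0.25,0.25,0.25,0.25,0.25,0.25,0.25],
  delta_pos=[
    [0,0,0],
    [0,0,0],
    [0,0,0],
    [0,0,0],
    [0,0,0],
    [0,0,0],
    [0,0,0],
    [0,0,0],
    [0,0,0],
    [0,0,0],
  ],
  yaw=[0.12,0.12,0.12,0.12,0.12,0.12,0.12,0.12,0.12,0.12],
)

```text
time: 15.97
ee_pos: [0.5614, -0.05, 0.3057]
tcp_rot: [-177.7, 0.0, 132.4]
wrist_force: [0.2, 0.5, 0.4]
opening: 0.0641
grasp_force: 0.0
```

>>> move_arm(
  jaw=[0.25,0.25,0.25,0.25,0.25,0.25,0.25,0.25],
  delta_pos=[
    [0,0,0],
    [0,0,0],
    [0,0,0],
    [0,0,0],
    [0,0,0],
    [0,0,0],
    [0,0,0],
    [0,0,0],
  ],
  yaw=[0.12,0.12,0.12,0.12,0.12,0,0,0],
)

```text
time: 16.63
ee_pos: [0.5614, -0.0504, 0.3056]
tcp_rot: [-177.7, 0.0, 166.1]
wrist_force: [0.1, 0.0, -0.5]
opening: 0.0639
grasp_force: 0.0
```

Run:
```python
from h import *
o=bot.get_obs();print(o["ee_pos"],o["tcp_rot"],o["q"])
m=camera_model("wrist");im=camera("wrist").copy()
def proj(p):
    c=m["R"]@np.array(p)+m["t"];r=np.hypot(c[0],c[1]);th=np.arctan2(r,c[2]);return int(m["cx"]+m["fx"]*th*c[0]/r),int(m["cy"]+m["fy"]*th*c[1]/r)
def line(x,y,a,L,z,W=.016):
    d=np.array([np.cos(np.radians(a)),np.sin(np.radians(a))])*L/2;nn=np.array([-d[1],d[0]])/np.linalg.norm(d)*W
    c=np.array([x,y]);P=[proj([*(c+s*d+q*nn),z]) for s,q in((1,1),(1,-1),(-1,-1),(-1,1))]
    cv2.polylines(im,[np.array(P)],True,(255,0,0),1)
line(.552,-.0685,-9.7,.16,.044);line(.5645,.0095,-10.5,.14,.044)
cv2.imwrite("pics/w4.png",im[:,:,::-1])
```

```text
[ 0.5614037  -0.05042961  0.30562646] [-1.77716258e+02  3.64175264e-02  1.66131591e+02] [-4.68557198  6.19208252  0.42505742 84.56166578 -2.26027028  9.19004727]
```

View pics/w4.png

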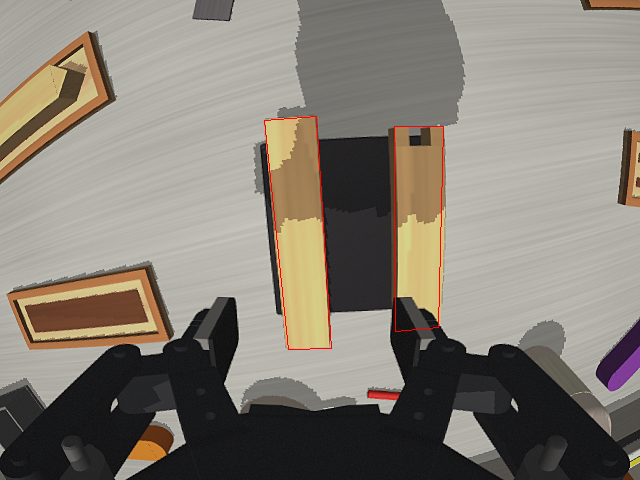

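Both red outlines match the remaining bars: square at columns 265–330, notched at 390–445. The tool has a 2.3° roll, so I'll allow for the 6 mm it shifts the fingertips.

>>> move_arm(
  jaw=[0.25,0.25,0.25,0.25,0.25,0.25,0.25,0.25],
  delta_pos=[
    [-0.0084,-0.0118,0],
    [0,0,0],
    [0,0,-0.025],
    [0,0,-0.025],
    [0,0,-0.025],
    [0,0,-0.018],
    [0,0,-0.012],
    [0,0,0],
  ],
  yaw=[0.073,0,0,0,0,0,0,0],
)

```text
time: 17.35
ee_pos: [0.5523, -0.0624, 0.1979]
tcp_rot: [-177.7, -0.2, 170.4]
wrist_force: [-0.3, -0.2, 0.9]
opening: 0.0642
grasp_force: 0.0
```

>>> move_arm(
  jaw=[1,1,1,1,1,1],
  delta_pos=[
    [0,0,0],
    [0,0,0],
    [0,0,0],
    [0,0,0],
    [0,0,0],
    [0,0,0],
  ],
  yaw=[0,0,0,0,0,0],
)

```text
time: 17.85
ee_pos: [0.5537, -0.0627, 0.2025]
tcp_rot: [-177.7, 0.2, 170.5]
wrist_force: [-0.3, 0.4, 7.1]
opening: 0.0307
grasp_force: 60.5
```

>>> move_arm(
  jaw=[1,1,1,1,1,1,1],
  delta_pos=[
    [0,0,0.008],
    [0,0,0.012],
    [0,0,0.02],
    [0,0,0.025],
    [0,0,0.025],
    [0,0,0.01],
    [0,0,0],
  ],
  yaw=[0,0,0,0,0,0,0],
)

```text
time: 18.43
ee_pos: [0.5536, -0.0627, 0.3041]
tcp_rot: [-177.7, 0.3, 170.5]
wrist_force: [0.9, -0.4, -0.8]
opening: 0.0305
grasp_force: 59.5
```

>>> move_arm(
  jaw=[1,1,1,1,1,1,1],
  delta_pos=[
    [0.0023,-0.0171,0],
    [0.0023,-0.0171,0],
    [0.0023,-0.0171,0],
    [0.0023,-0.0171,0],
    [0.0023,-0.0171,0],
    [0.0023,-0.0171,0],
    [0.0023,-0.0171,0],
  ],
  yaw=[-0.1045,-0.1045,-0.1045,-0.1045,-0.1045,-0.1045,-0.1045],
)

```text
time: 19.02
ee_pos: [0.569, -0.1831, 0.2989]
tcp_rot: [-177.6, -0.1, 128.3]
wrist_force: [-0.5, -0.4, -1.0]
opening: 0.0304
grasp_force: 59.4
```

>>> move_arm(
  jaw=[1,1,1,1,1,1,1,1,1,1],
  delta_pos=[
    [0.0023,-0.0171,0],
    [0.0023,-0.0171,0],
    [0.0023,-0.0171,0],
    [0.0023,-0.0171,0],
    [0.0023,-0.0171,0],
    [0.0023,-0.0171,0],
    [0.0023,-0.0171,0],
    [0,0,0],
    [0,0,0],
    [0,0,0],
  ],
  yaw=[-0.1045,-0.1045,-0.1045,-0.1045,-0.1045,-0.1045,-0.1045,0,0,0],
)

```text
time: 19.85
ee_pos: [0.5851, -0.3017, 0.2994]
tcp_rot: [-177.6, -0.0, 86.8]
wrist_force: [0.2, -0.4, -1.2]
opening: 0.0307
grasp_force: 59.5
```

>>> move_arm(
  jaw=[1,1,1,1,1,1],
  delta_pos=[
    [0,0,-0.02],
    [0,0,-0.03],
    [0,0,-0.03],
    [0,0,-0.01],
    [0,0,0],
    [0,0,0],
  ],
  yaw=[0,0,0,0,0,0],
)

```text
time: 20.35
ee_pos: [0.5853, -0.3015, 0.2112]
tcp_rot: [-177.7, 0.0, 86.8]
wrist_force: [0.4, -0.4, 0.1]
opening: 0.0306
grasp_force: 59.5
```

Run:
```python
from h import *
o=bot.get_obs();print(o["ee_pos"],o["tcp_rot"],o["q"])
cv2.imwrite("pics/w5.png",camera("wrist")[:,:,::-1])
```

```text
[ 0.58529438 -0.30149071  0.21116284] [-1.77695375e+02  2.06740886e-02  8.67517404e+01] [-27.09234702  21.5771732    8.32551674  78.84810542  -0.95032925
  66.17374447]
```

View pics/w5.png

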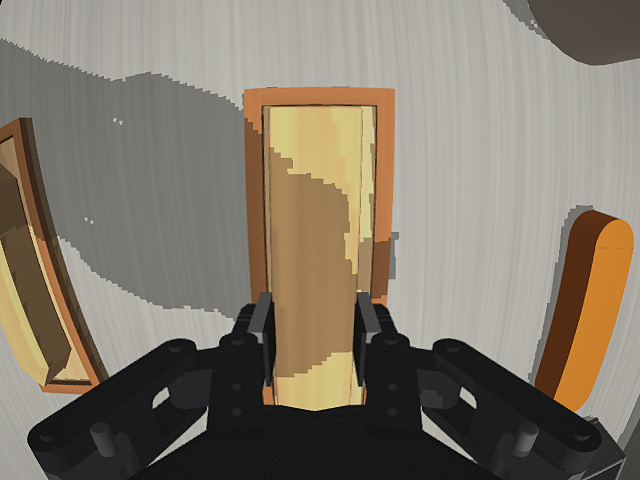

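The square bar hangs over its tray about 3 mm left of centre (columns 270–360, recess 262–378). I'll nudge it +x, then lower and release.

>>> move_arm(
  jaw=[1,1,1,1,1,0.4,0.4,0.4,0.4],
  delta_pos=[
    [0.002,0,-0.008],
    [0,0,-0.007],
    [0,0,-0.006],
    [0,0,0],
    [0,0,0],
    [0,0,0],
    [0,0,0],
    [0,0,0],
    [0,0,0],
  ],
  yaw=[0,0,0,0,0,0,0,0,0],
)

```text
time: 21.15
ee_pos: [0.5872, -0.302, 0.1893]
tcp_rot: [-177.7, 0.0, 86.7]
wrist_force: [0.4, -0.9, -0.4]
opening: 0.0515
grasp_force: 0.0
```

>>> move_arm(
  jaw=[0.3,0.25,0.25,0.25,0.25,0.25,0.25],
  delta_pos=[
    [0,0,0.01],
    [0,0,0.016],
    [0,0,0.03],
    [0,0,0.03],
    [0,0,0.024],
    [0,0,0],
    [0,0,0],
  ],
  yaw=[0,0,0,0,0,0,0],
)

```text
time: 21.73
ee_pos: [0.5875, -0.3022, 0.3021]
tcp_rot: [-177.9, 0.1, 86.7]
wrist_force: [-0.2, -0.4, -0.2]
opening: 0.0641
grasp_force: 0.0
```

>>> move_arm(
  jaw=[0.25,0.25,0.25,0.25,0.25,0.25,0.25],
  delta_pos=[
    [-0.0015,0.0227,0],
    [-0.0015,0.0227,0],
    [-0.0015,0.0227,0],
    [-0.0015,0.0227,0],
    [-0.0015,0.0227,0],
    [-0.0015,0.0227,0],
    [-0.0015,0.0227,0],
  ],
  yaw=[0.1032,0.1032,0.1032,0.1032,0.1032,0.1032,0.1032],
)

```text
time: 22.32
ee_pos: [0.5763, -0.142, 0.2984]
tcp_rot: [-177.6, -0.1, 128.4]
wrist_force: [-0.2, 0.2, -0.3]
opening: 0.0641
grasp_force: 0.0
```

>>> move_arm(
  jaw=[0.25,0.25,0.25,0.25,0.25,0.25,0.25,0.25,0.25],
  delta_pos=[
    [-0.0015,0.0227,0],
    [-0.0015,0.0227,0],
    [-0.0015,0.0227,0],
    [-0.0015,0.0227,0],
    [-0.0015,0.0227,0],
    [-0.0015,0.0227,0],
    [-0.0015,0.0227,0],
    [0,0,0],
    [0,0,0],
  ],
  yaw=[0.1032,0.1032,0.1032,0.1032,0.1032,0.1032,0.1032,0,0],
)

```text
time: 23.07
ee_pos: [0.5659, 0.0167, 0.2987]
tcp_rot: [-177.7, -0.1, 169.5]
wrist_force: [-0.1, 0.3, 0.4]
opening: 0.0641
grasp_force: 0.0
```

>>> move_arm(
  jaw=[0.25,0.25,0.25,0.25,0.25,0.25],
  delta_pos=[
    [0,-0.001,-0.025],
    [0,0,-0.025],
    [0,0,-0.025],
    [0,0,-0.014],
    [0,0,-0.01],
    [0,0,0],
  ],
  yaw=[0,0,0,0,0,0],
)

```text
time: 23.57
ee_pos: [0.5655, 0.0139, 0.1979]
tcp_rot: [-177.7, -0.2, 169.3]
wrist_force: [-0.3, -0.7, -0.0]
opening: 0.064
grasp_force: 0.0
```

>>> move_arm(
  jaw=[1,1,1,1,1,1],
  delta_pos=[
    [0,0,0],
    [0,0,0],
    [0,0,0],
    [0,0,0],
    [0,0,0],
    [0,0,0],
  ],
  yaw=[0,0,0,0,0,0],
)

```text
time: 24.07
ee_pos: [0.5668, 0.0147, 0.2023]
tcp_rot: [-177.7, 0.2, 169.4]
wrist_force: [-0.3, -0.4, 6.4]
opening: 0.0307
grasp_force: 60.5
```

>>> move_arm(
  jaw=[1,1,1,1,1,1,1],
  delta_pos=[
    [0,0,0.008],
    [0,0,0.012],
    [0,0,0.02],
    [0,0,0.025],
    [0,0,0.025],
    [0,0,0.01],
    [0,0,0],
  ],
  yaw=[0,0,0,0,0,0,0],
)

```text
time: 24.65
ee_pos: [0.5668, 0.0148, 0.3041]
tcp_rot: [-177.8, 0.3, 169.5]
wrist_force: [1.7, 0.2, -0.4]
opening: 0.0304
grasp_force: 59.6
```

>>> move_arm(
  jaw=[1,1,1,1,1,1,1,1,1,1],
  delta_pos=[
    [0.0014,0.0198,0],
    [0.0014,0.0198,0],
    [0.0014,0.0198,0],
    [0.0014,0.0198,0],
    [0.0014,0.0198,0],
    [0.0014,0.0198,0],
    [0.0014,0.0198,0],
    [0.0014,0.0198,0],
    [0.0014,0.0198,0],
    [0.0014,0.0198,0],
  ],
  yaw=[-0.1095,-0.1095,-0.1095,-0.1095,-0.1095,-0.1095,-0.1095,-0.1095,-0.1095,-0.1095],
)

```text
time: 25.48
ee_pos: [0.58, 0.2137, 0.2989]
tcp_rot: [-177.6, 0.0, 106.4]
wrist_force: [-0.4, 0.0, -0.9]
opening: 0.0307
grasp_force: 59.6
```

>>> move_arm(
  jaw=[1,1,1,1,1,1,1,1],
  delta_pos=[
    [0.0014,0.0198,0],
    [0.0014,0.0198,0],
    [0.0014,0.0198,0],
    [0.0014,0.0198,0],
    [0.0014,0.0198,0],
    [0,0,0],
    [0,0,0],
    [0,0,0],
  ],
  yaw=[-0.1095,-0.1095,-0.1095,-0.1095,-0.1095,0,0,0],
)

```text
time: 26.15
ee_pos: [0.5871, 0.3114, 0.2994]
tcp_rot: [-177.6, 0.1, 75.5]
wrist_force: [0.9, -0.0, -0.6]
opening: 0.0306
grasp_force: 59.6
```

>>> move_arm(
  jaw=[1,1,1,1,1,1],
  delta_pos=[
    [0,0,-0.02],
    [0,0,-0.03],
    [0,0,-0.03],
    [0,0,-0.01],
    [0,0,0],
    [0,0,0],
  ],
  yaw=[0,0,0,0,0,0],
)

```text
time: 26.65
ee_pos: [0.5873, 0.3112, 0.2111]
tcp_rot: [-177.7, 0.0, 75.4]
wrist_force: [-0.4, 0.4, -0.4]
opening: 0.0304
grasp_force: 59.6
```

Run:
```python
from h import *
o=bot.get_obs();print(o["ee_pos"],o["tcp_rot"],o["q"])
cv2.imwrite("pics/w6.png",camera("wrist")[:,:,::-1])
```

```text
[0.58732817 0.31119859 0.21112858] [-1.77697013e+02  4.84185717e-02  7.53503086e+01] [ 27.66286778  22.22184041   9.16654255  78.6807039    1.51429517
 132.2905885 ]
```

View pics/w6.png

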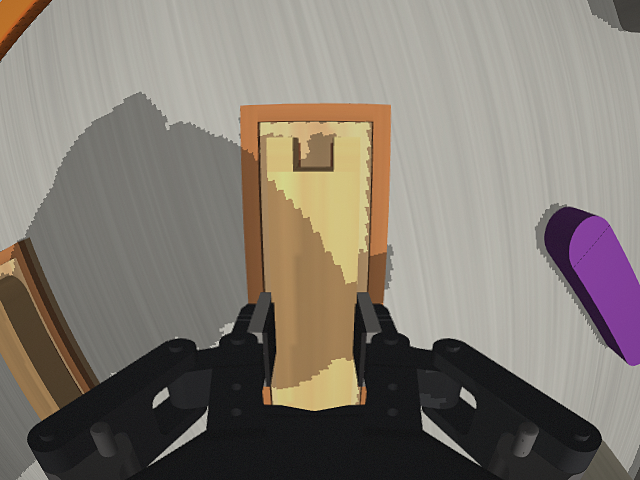

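The notched bar (columns 266–362, notch at 313,150) is centred over its tray. Lower, release and retreat clear.

>>> move_arm(
  jaw=[1,1,1,1,1,0.4,0.4,0.4,0.4],
  delta_pos=[
    [0.001,0,-0.008],
    [0,0,-0.007],
    [0,0,-0.006],
    [0,0,0],
    [0,0,0],
    [0,0,0],
    [0,0,0],
    [0,0,0],
    [0,0,0],
  ],
  yaw=[0,0,0,0,0,0,0,0,0],
)

```text
time: 27.45
ee_pos: [0.5882, 0.3118, 0.1894]
tcp_rot: [-177.7, 0.0, 75.4]
wrist_force: [0.1, 0.9, 0.3]
opening: 0.0517
grasp_force: 0.0
```

>>> move_arm(
  jaw=[0.3,0.25,0.25,0.25,0.25,0.25,0.25],
  delta_pos=[
    [0,0,0.01],
    [0,0,0.016],
    [0,0,0.03],
    [0,0,0.03],
    [0,0,0.024],
    [0,0,0],
    [0,0,0],
  ],
  yaw=[0,0,0,0,0,0,0],
)

```text
time: 28.03
ee_pos: [0.5885, 0.3119, 0.3021]
tcp_rot: [-177.9, -0.1, 75.3]
wrist_force: [-0.3, -0.1, 0.7]
opening: 0.0643
grasp_force: 0.0
```

>>> move_arm(
  jaw=[0.25,0.25,0.25,0.25,0.25,0.25,0.25,0.25,0.25,0.25],
  delta_pos=[
    [-0.018,-0.03,0.005],
    [-0.018,-0.03,0.005],
    [-0.018,-0.03,0.005],
    [-0.018,-0.03,0.005],
    [-0.018,-0.03,0.005],
    [-0.018,-0.03,0.005],
    [-0.018,-0.03,0.005],
    [-0.018,-0.03,0.005],
    [-0.018,-0.03,0.005],
    [0,0,0],
  ],
  yaw=[0,0,0,0,0,0,0,0,0,0],
)

```text
time: 28.87
ee_pos: [0.4237, 0.0386, 0.3451]
tcp_rot: [-177.7, 0.1, 75.2]
wrist_force: [-0.4, -0.0, -0.4]
opening: 0.0643
grasp_force: 0.0
```

Run:
```python
from h import *
im=camera("top");cv2.imwrite("pics/t7.png",im[:,:,::-1])
for k in("square","round","pointed","notched"):
    for r in outline_of("top","part_"+k)[:3]: print(k,round(r["confidence"],2),np.round(r["xy"]),rect("top",r["mask"],.032))
```

```text
square 0.75 [461. 208.] (array([ 579., -296.]), 163, 41, 85.5)
square 0.65 [461. 211.] (array([ 576., -296.]), 195, 71, 87.1)
round 0.95 [171. 303.] (array([375., 297.]), 130, 32, -87.1)
round 0.89 [443. 372.] (array([ 245., -244.]), 133, 37, 45.2)
round 0.74 [198. 128.] (array([747., 259.]), 128, 43, -58.3)
pointed 0.66 [460. 302.] (array([ 386., -286.]), 150, 32, -82.9)
notched 0.75 [169. 203.] (array([581., 313.]), 146, 35, 75.5)
```

View pics/t7.png

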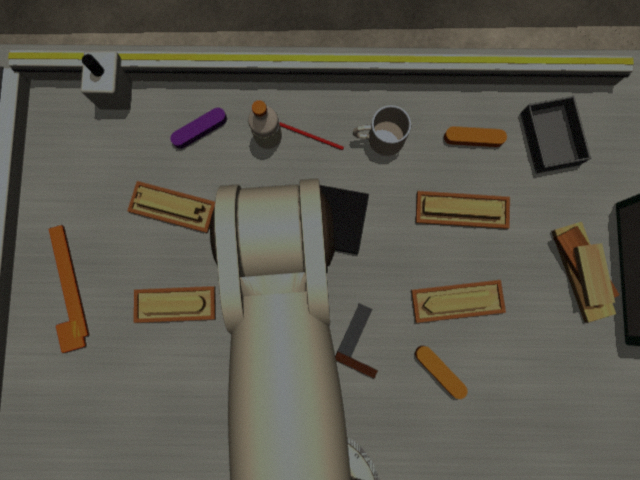

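All four bars lie in their trays: (172,205), (172,303), (461,208) and (460,302). The bottle and mug have not moved.

```bash
python3 -c "
from workcell import bot
print(bot.job_done())"
```

```text
the job is handed in; nothing more can be done
None
```

All four bars lie flat in their matching trays, within about 6 mm of centre in the last top view; the glue bottle and mug did not move, and I handed the job in at about 29 s, with no verdict returned.

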